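# Load the cassette scanner's carousel and run it in

### The arm

A 7-joint arm with a two-finger parallel gripper is mounted at the origin on a cart in front of the work surface, level with it; the furniture and walls round the work are solid. World frame = base frame: x ahead of the robot, y to its left, z up, the work surface at z = 0. Lengths are in m, angles in rad, forces in N, time in s.
With the tool pointing down it reaches from about 0.425 to 0.925 m from the base axis. Payload 6.8 kg.
Tool frame: the origin (TCP) lies at the very end of the fingers, on their centre line; the grasp point (between the pads) lies 19 mm behind it (robot.grip_depth is the distance from the TCP to the grasp point, in m); z points along the fingers, y is the line along which they close (so a half turn about z gives the same grasp; the last joint's range is limited). The gripper opens to 85 mm and grips with 20 to 120 N. Pads are 22 mm wide; open, the fingers measure 114 mm over their backs; the gripper's body (76 mm by 85 mm) begins 54 mm behind the grasp point. The pads swing forward as they close: fully open they stand 13 mm farther back than shut.
Start: joints at [1.087, 0.477, 0.022, 1.555, -0.011, 1.109, -0.083], TCP at [0.248, -0.628, 0.231] pointing down, gripper open.
Joint ranges: [-2.96, 2.96], [-0.34, 2.1], [-1.41, 1.46], [0.24, 2.44], [-1.37, 4.51], [0.17, 1.92], [-2.96, 2.96]. Speed limits (rad/s): [2.39, 2.39, 3.14, 3.14, 3.14, 3.14, 3.14].

### API

Orientations are given as [roll, pitch, yaw] about the fixed x, y, z axes, in that order (R = Rz(yaw) Ry(pitch) Rx(roll)).
In Python, from workcell import robot, planner, eyes gives the robot as it stands. Calls block until the motion is done:
- robot.movep(position, orientation): joint-space move of the TCP to a pose.
- robot.servo_line(position, rate=0.15, attitude=None, until_force=None): straight line of the TCP; attitude=None keeps the orientation; rate is the mean speed in m/s. With until_force (N) it stops when the force on the tool has changed by that much, and returns True; else False.
- robot.goto_joints(angles): joint-space move.
- robot.grip(opening, grasp_force=None): finger opening in m; grasp_force is the grip in N (None keeps the last); returns when the fingers have stopped.
- robot.wait(seconds).
- planner.inverse_kinematics(position, orientation): joint angles nearest the present ones, or None.
- eyes.get_image(name): name is "side" or "top"; returns the picture (400x640x3 uint8, red, green, blue); there is no depth.
- eyes.camera_info(name): a dict with "fovy" (degrees; the focal length in pixels is half the picture's height over the tangent of half this angle, whatever the lens; pixels are square), "cx", "cy" (the principal point, pixels), "eye" and "orientation" of the camera in the world. Camera axes: x right, y up, looking along -z (the intrinsics and any distortion apply to the point x, -y, -z); pixel columns grow to the right and rows downward; lengths in m; the calibration is good to about 2 mm. A picture is of the moment at which its call begins. camera_info takes no time and is no camera call.
A pose or a line that the arm cannot do raises robot.Unreachable and nothing moves.
- robot.job_done(): hands the job in; it is judged then, once.
Readings, each from a call of its own:
- robot.get_time(): time.
- robot.get_joint_positions(): joint angles.
- robot.get_joint_velocities(): joint speeds.
- robot.get_joint_efforts(): joint torques, N m.
- robot.get_tool_pos(): TCP position.
- robot.get_eef_rot(): TCP orientation.
- robot.get_wrist_force(): force on the tool from outside, world axes, zero at the start.
- robot.get_ft_torque(): the same for the moment, N m.
- robot.get_finger_gap(): finger opening in m.
- robot.get_grip_force(): force on a finger pad.
Only numpy, scipy, OpenCV 4.12 (cv2) and the standard library are available. Lean on these libraries where they do the work, as an engineer would, in place of code of your own. Each camera call takes 0.05 s, during which the arm holds its last target. There are 200 camera calls.

### The job

Pull the scanner's carriage out, away from the white hood, fully against its load stop. Then, with the carriage kept there, load the tissue cassettes that are on the worktop in the order blue, yellow, white, red (skip any colour that is missing): lay each flat in the pocket at the red pointer, let go, and turn the carousel by its knob exactly one click clockwise (seen from above) before loading the next, and after the last one too. Finally slide the carriage gently fully home to its inner stop, with all the cassettes still in their pockets, and leave the tape roll alone.

Things in the scene. Friction and masses are not known exactly. Their poses are not given: they have to be found in the camera images.
- cassette_blue: blue plastic tissue cassette with a grid of small square holes, 28 x 42 x 6 mm, 12 g; origin at the centre of its underside (bottom as it starts), x along the 28 mm width, y along the 42 mm length, z up. Take it across the 28 mm sides. Starts on the clear worktop ahead and right of the robot (about x 0.39 to 0.49, y -0.35 to -0.21). May be absent
- cassette_yellow: yellow plastic tissue cassette with a grid of small square holes, 28 x 42 x 6 mm, 12 g; origin at the centre of its underside (bottom as it starts), x along the 28 mm width, y along the 42 mm length, z up. Take it across the 28 mm sides. Starts on the clear worktop ahead and right of the robot (about x 0.39 to 0.49, y -0.35 to -0.21). May be absent
- cassette_white: white plastic tissue cassette with a grid of small square holes, 28 x 42 x 6 mm, 12 g; origin at the centre of its underside (bottom as it starts), x along the 28 mm width, y along the 42 mm length, z up. Take it across the 28 mm sides. Starts on the clear worktop ahead and right of the robot (about x 0.39 to 0.49, y -0.35 to -0.21). May be absent
- cassette_red: red plastic tissue cassette with a grid of small square holes, 28 x 42 x 6 mm, 12 g; origin at the centre of its underside (bottom as it starts), x along the 28 mm width, y along the 42 mm length, z up. Take it across the 28 mm sides. Starts on the clear worktop ahead and right of the robot (about x 0.39 to 0.49, y -0.35 to -0.21). May be absent
- scanner: the fixed scanner: grey base plate 150 x 490 x 12 mm with two rails along y and a white hood (250 mm along x, 105 mm along y, 110 mm tall) at its +y end, over the y values 0.126 to 0.231. Origin on the worktop below the middle of the rails. The knob's axis is at y = -0.09 with the carriage at its load stop, +0.09 at its inner stop, x = 0
- carriage (a joint): travel of the carriage along the scanner's rails, m: 0 at the load stop (outer end, to the robot's right), 0.18 at the inner stop, where the far part of the carousel is under the white hood. Slides with about 3.5 N of friction, stays where left
- carousel (a joint): turn of the carousel, rad, growing clockwise seen from above; 0 at the start; six clicks a turn, one each 1.047 rad. A spring-like detent (about 0.06 Nm) draws it into the nearest click. The six pockets have blue guides 6 mm high: one mid each end, two on each long side near its ends, leaving 28 mm free in the middle for the fingers
- handle (a point): on the carriage's upright black grip fin (44 mm along x, 12 mm thick along y, top 11 mm above this point, free for 40 mm below the top, 36 mm clear of the disc): the point to pinch from above across y. Axes: x across the rails, y along the rails towards the hood (carriage joint grows this way), z up
- knob (a point): on the carousel's axis, in its black bar knob: bar 12 mm thick along x, 42 mm along y, 28 mm tall; its top is 10 mm above this point and the disc's upper face 28 mm below it. Axes turn with the carousel, z up. Disc 196 mm across, with six pockets round it, 66 mm from the axis to each centre
- load_point (a point): fixed on the carriage: centre of the floor of the pocket standing at the carriage's red pointer (robot's side of the disc) when the carousel is at a click. Pocket 33 x 51 mm inside, long side pointing at the knob's axis 66 mm away. Axes: x across the rails, from this pocket to the knob's axis, y along the rails to the hood, z up. Top of the hood 64 mm above this point
- click_1 (a point): fixed on the carriage: centre of the pocket floor that is 1 click clockwise (seen from above) from the load point, i.e. turned 60 degrees about the knob's axis. Axes as the load point's
- click_2 (a point): fixed on the carriage: centre of the pocket floor that is 2 clicks clockwise (seen from above) from the load point, i.e. turned 120 degrees about the knob's axis. Axes as the load point's
- click_3 (a point): fixed on the carriage: centre of the pocket floor that is 3 clicks clockwise (seen from above) from the load point, i.e. turned 180 degrees about the knob's axis. Axes as the load point's
- click_4 (a point): fixed on the carriage: centre of the pocket floor that is 4 clicks clockwise (seen from above) from the load point, i.e. turned 240 degrees about the knob's axis. Axes as the load point's
- tape_roll: bystander: light blue roll of tape, 60 x 60 x 19 mm, lying flat; origin at the centre of its underside
Things that resemble listed ones, but are neither listed nor needed, are in the scene too. Of the things that look like the cassette_yellow, take the one that is farthest to the robot's left at the start.

How it is judged:
On the way, in this order (a step that is already met when the one before it is completed fails the run):
1. the carriage stands against its load stop (value of joint carriage below 0.004 m), for 0.2 s.
2. the blue cassette lies flat and released in the pocket at the red pointer, carriage at the load stop (horizontal distance between cassette_blue and load_point below 0.009 m and z of cassette_blue in the frame of load_point between -0.004 and 0.01 m and angle between the z axis of cassette_blue and the z axis of load_point, either way round below 0.12 rad and contact force between cassette_blue and the fingers below 0.05 N and y of cassette_blue in the frame of scanner between -0.102 and -0.078 m), for 0.2 s.
3. the carousel is turned one click clockwise: the blue cassette lies one place on from the pointer, carriage at the load stop (horizontal distance between cassette_blue and click_1 below 0.009 m and z of cassette_blue in the frame of click_1 between -0.004 and 0.01 m and angle between the z axis of cassette_blue and the z axis of load_point, either way round below 0.12 rad and y of cassette_blue in the frame of scanner between -0.0448 and -0.0208 m), for 0.2 s.
4. the yellow cassette lies flat and released in the pocket at the red pointer, carriage at the load stop (horizontal distance between cassette_yellow and load_point below 0.009 m and z of cassette_yellow in the frame of load_point between -0.004 and 0.01 m and angle between the z axis of cassette_yellow and the z axis of load_point, either way round below 0.12 rad and contact force between cassette_yellow and the fingers below 0.05 N and y of cassette_yellow in the frame of scanner between -0.102 and -0.078 m), for 0.2 s.
5. the carousel is turned one click clockwise: the yellow cassette lies one place on from the pointer, carriage at the load stop (horizontal distance between cassette_yellow and click_1 below 0.009 m and z of cassette_yellow in the frame of click_1 between -0.004 and 0.01 m and angle between the z axis of cassette_yellow and the z axis of load_point, either way round below 0.12 rad and y of cassette_yellow in the frame of scanner between -0.0448 and -0.0208 m), for 0.2 s.
6. the white cassette lies flat and released in the pocket at the red pointer, carriage at the load stop (horizontal distance between cassette_white and load_point below 0.009 m and z of cassette_white in the frame of load_point between -0.004 and 0.01 m and angle between the z axis of cassette_white and the z axis of load_point, either way round below 0.12 rad and contact force between cassette_white and the fingers below 0.05 N and y of cassette_white in the frame of scanner between -0.102 and -0.078 m), for 0.2 s.
7. the carousel is turned one click clockwise: the white cassette lies one place on from the pointer, carriage at the load stop (horizontal distance between cassette_white and click_1 below 0.009 m and z of cassette_white in the frame of click_1 between -0.004 and 0.01 m and angle between the z axis of cassette_white and the z axis of load_point, either way round below 0.12 rad and y of cassette_white in the frame of scanner between -0.0448 and -0.0208 m), for 0.2 s.
8. the red cassette lies flat and released in the pocket at the red pointer, carriage at the load stop (horizontal distance between cassette_red and load_point below 0.009 m and z of cassette_red in the frame of load_point between -0.004 and 0.01 m and angle between the z axis of cassette_red and the z axis of load_point, either way round below 0.12 rad and contact force between cassette_red and the fingers below 0.05 N and y of cassette_red in the frame of scanner between -0.102 and -0.078 m), for 0.2 s.
9. the carousel is turned one click clockwise: the red cassette lies one place on from the pointer, carriage at the load stop (horizontal distance between cassette_red and click_1 below 0.009 m and z of cassette_red in the frame of click_1 between -0.004 and 0.01 m and angle between the z axis of cassette_red and the z axis of load_point, either way round below 0.12 rad and y of cassette_red in the frame of scanner between -0.0448 and -0.0208 m), for 0.2 s.
10. the carriage stands at its inner stop in the scanner (value of joint carriage above 0.176 m), for 0.2 s.
At the end, for the whole second after the job is handed in: The carriage is within 4 mm of its inner stop; every cassette present lies flat (within 0.12 rad), released and at rest in its own pocket (within 9 mm of the pocket centre), the last loaded one click clockwise of the pointer and the others further on in loading order (value of joint carriage above 0.176 m and velocity of joint carousel between -0.05 and 0.05 rad/s and ((horizontal distance between cassette_white and click_1 below 0.009 m and z of cassette_white in the frame of click_1 between -0.004 and 0.01 m) or (horizontal distance between cassette_red and click_1 below 0.009 m and z of cassette_red in the frame of click_1 between -0.004 and 0.01 m)) and ((horizontal distance between cassette_blue and click_3 below 0.009 m and z of cassette_blue in the frame of click_3 between -0.004 and 0.01 m) or (horizontal distance between cassette_blue and click_4 below 0.009 m and z of cassette_blue in the frame of click_4 between -0.004 and 0.01 m)) and angle between the z axis of each of cassette_blue, cassette_yellow, cassette_white, cassette_red and the z axis of load_point, either way round below 0.12 rad and linear speed of each of cassette_blue, cassette_yellow, cassette_white, cassette_red below 0.02 m/s and contact force between each of cassette_blue, cassette_yellow, cassette_white, cassette_red and the fingers below 0.05 N and ((horizontal distance between cassette_yellow and click_2 below 0.009 m and z of cassette_yellow in the frame of click_2 between -0.004 and 0.01 m) or (horizontal distance between cassette_yellow and click_3 below 0.009 m and z of cassette_yellow in the frame of click_3 between -0.004 and 0.01 m)) and ((horizontal distance between cassette_white and click_1 below 0.009 m and z of cassette_white in the frame of click_1 between -0.004 and 0.01 m) or (horizontal distance between cassette_white and click_2 below 0.009 m and z of cassette_white in the frame of click_2 between -0.004 and 0.01 m)) and horizontal distance between cassette_red and click_1 below 0.009 m and z of cassette_red in the frame of click_1 between -0.004 and 0.01 m); the robot touches nothing.
It fails at once if the carriage is slammed (faster than 0.4 m/s) (velocity of joint carriage above 0.4 m/s or velocity of joint carriage below -0.4 m/s).
It fails at once if the tape roll is moved more than 3 cm (distance of tape_roll from where it was at the start of the episode above 0.03 m).
Of cassette_blue, cassette_yellow, cassette_white, cassette_red only 3 to 4 are there at a start; the rules pass over those that are not, and their reading is None.
At some moment in a run one of cassette_blue, cassette_yellow, cassette_white, cassette_red may be knocked a few centimetres aside while the robot is not near it.
Once in a run the grip may slacken for a moment while it holds something.
It also fails if it takes over 210 s, if anything falls off the work surface, if the arm or the gripper's body presses on something with over 40 N, if the wrist force passes 120 N, or if a joint passes its speed limit or range.

## Working session

There is one attempt and no reset: what is moved stays moved. The work goes in short steps, each a Python script; the robot and the scene stay as the last script left them, time stands still between calls to the robot, and variables do not carry over. Pictures are saved under pics/ and viewed, at most 16 in all, crops included, and the job is handed in when it is done.

```bash
mkdir -p pics; ls; python3 - <<'E'
from workcell import robot, planner, eyes
import cv2
for n in("side","top"):
    print(n,eyes.camera_info(n)); cv2.imwrite(f"pics/{n}0.png",eyes.get_image(n)[:,:,::-1])
print(robot.get_time(),robot.get_eef_rot(),robot.get_tool_pos(),robot.grip_depth)
E
```

```text
pics
side {'fovy': 55.444803330651624, 'cx': 316.8294504905884, 'cy': 202.8291975470728, 'eye': array([ 0.32336054, -0.94616456,  0.6871672 ]), 'orientation': array([ 0.93229416,  0.01484572, -0.26205842])}
top {'fovy': 51.15120465558958, 'cx': 326.39215790171073, 'cy': 197.02746054060293, 'eye': array([ 0.413133  , -0.1754226 ,  1.06260277]), 'orientation': array([ 0.1200487,  0.0172875, -1.5944181])}
0.1 [-3.13989651e+00  1.47142845e-04  3.75805293e-01] [ 0.24751018 -0.62741203  0.23039099] 0.0187
```

View pics/side0.png

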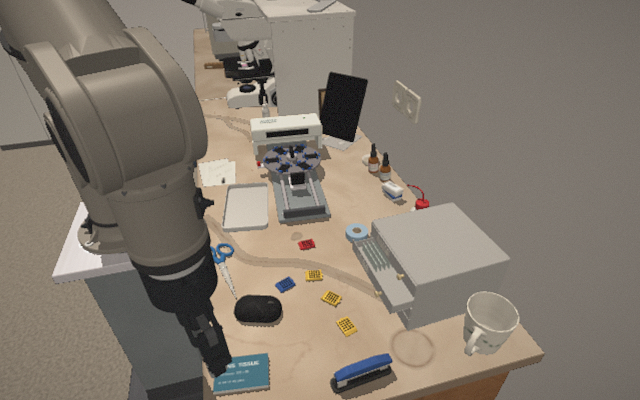

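View pics/top0.png

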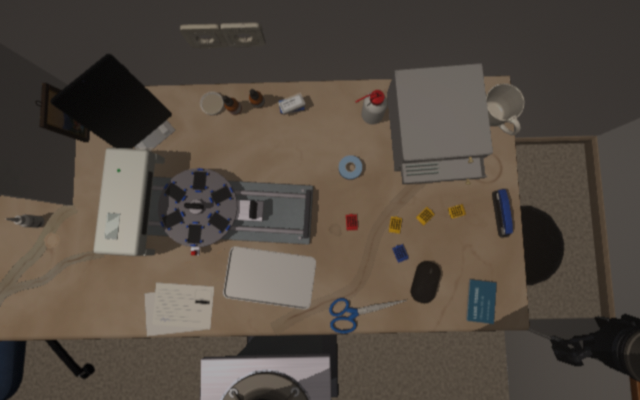

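Side and top views show blue at top px (400,253), red (352,222) and three yellows at (396,225), (426,215) and (457,212). There is no white cassette on the worktop. In the top view image-left is the robot's left, so the yellow to take is (396,225). The tape roll is at (350,167). The scanner disc is at (200,207) and the grip fin at (245,209). Next is a close crop.

```bash
cat > h.py <<'E'
from workcell import robot, planner, eyes
import cv2, numpy as np
from scipy.spatial.transform import Rotation as R
def cam(n):
    c=eyes.camera_info(n); f=200/np.tan(np.radians(c["fovy"]/2))
    return c,f,R.from_euler('xyz',c["orientation"]).as_matrix()
def proj(n,P):
    c,f,M=cam(n); p=(np.atleast_2d(P)-c["eye"])@M
    return np.c_[c["cx"]+f*p[:,0]/-p[:,2], c["cy"]+f*p[:,1]/p[:,2]]
def unproj(n,uv,z):
    c,f,M=cam(n); uv=np.atleast_2d(uv).astype(float)
    d=np.c_[(uv[:,0]-c["cx"])/f,-(uv[:,1]-c["cy"])/f,-np.ones(len(uv))]@M.T
    return c["eye"]+d*((z-c["eye"][2])/d[:,2])[:,None]
def crop(n,x0,y0,x1,y1,s,name,im=None):
    im=eyes.get_image(n) if im is None else im
    cv2.imwrite("pics/"+name,cv2.resize(im[y0:y1,x0:x1,::-1],None,fx=s,fy=s,interpolation=cv2.INTER_CUBIC))
E
python3 - <<'E'
from h import *
im=eyes.get_image("top"); s=eyes.get_image("side")
a=cv2.resize(im[200:270,335:475],None,fx=5.7,fy=5.7,interpolation=cv2.INTER_CUBIC) # 798x399
cv2.imwrite("pics/c1.png",a[:,:,::-1])
crop("top",90,140,320,265,3.47,"c2.png",im)
hsv=cv2.cvtColor(im,cv2.COLOR_RGB2HSV)
for nm,m in dict(y=cv2.inRange(hsv,(18,130,80),(32,255,255)),b=cv2.inRange(hsv,(105,130,50),(125,255,255)),r=cv2.inRange(hsv,(170,140,50),(180,255,255))|cv2.inRange(hsv,(0,150,50),(6,255,255))).items():
    m=cv2.morphologyEx(m,cv2.MORPH_CLOSE,np.ones((5,5)))
    for c in cv2.findContours(m,0,2)[0]:
        if cv2.contourArea(c)>60:
            (u,v),_,_=r=cv2.minAreaRect(c); bx=unproj("top",cv2.boxPoints(r),.006)
            e=[(bx[1]-bx[0]),(bx[2]-bx[1])]
            e.sort(key=lambda q:-np.linalg.norm(q))
            print(nm,np.round((u,v),1),unproj("top",[(u,v)],.006)[0].round(4),[round(float(np.linalg.norm(q)),4) for q in e],"long dir deg",round(np.degrees(np.arctan2(e[0][1],e[0][0])),1))
E
```

```text
y [394.9 224.3] [ 0.4673 -0.3311  0.006 ] [0.0432, 0.0309] long dir deg -10.5
y [425.  215.5] [ 0.4877 -0.4078  0.006 ] [0.0416, 0.0299] long dir deg -47.0
y [456.4 211. ] [ 0.4972 -0.4874  0.006 ] [0.0419, 0.0307] long dir deg -75.5
b [343.5 315.5] [ 0.2463 -0.1953  0.006 ] [0.0791, 0.0667] long dir deg 178.1
b [505.8 211.3] [ 0.4932 -0.611   0.006 ] [0.1084, 0.0179] long dir deg -174.9
r [351.5 221.5] [ 0.4771 -0.2221  0.006 ] [0.0379, 0.0278] long dir deg 178.1
r [376.5  97. ] [ 0.8013 -0.2975  0.006 ] [0.038, 0.034] long dir deg 177.7
```

View pics/c1.png

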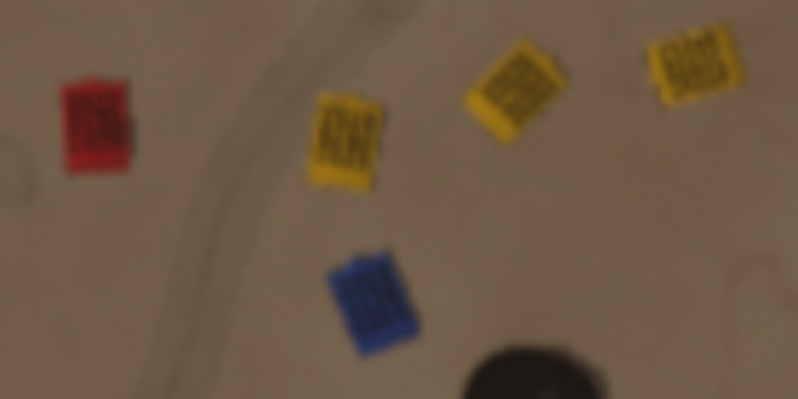

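View pics/c2.png

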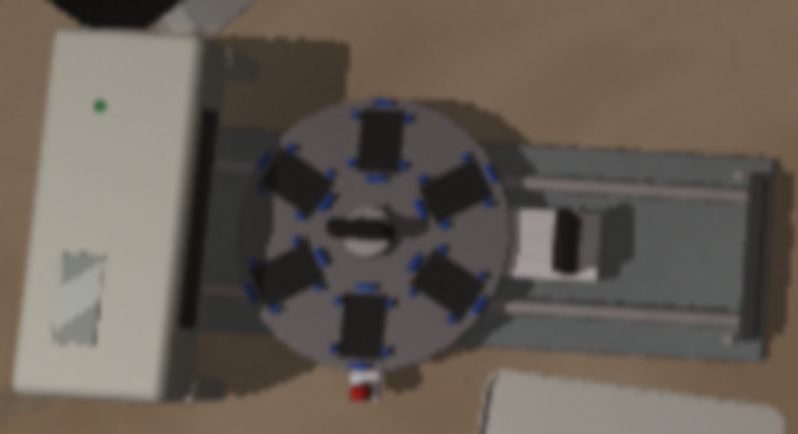

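The c1 crop shows red at (96,126), blue at (374,302) and the leftmost yellow at (345,141), whose grid matches the other two yellows. The c2 crop shows the knob at (362,229), fin (567,241), bottom pocket (362,325), red pointer (361,390) and the base's right edge near x≈770. The scanner is rotated by a few degrees. Next is the side view, to fix the scanner's height.

```bash
python3 - <<'E'
from h import *
im=eyes.get_image("side")
crop("side",240,105,340,225,5,"c3.png",im)
print("blue",unproj("top",[(400.6,253)],.006))
crop("side",265,230,365,340,5,"c4.png",im)
E
```

```text
blue [[ 0.39538505 -0.34225784  0.006     ]]
```

View pics/c3.png

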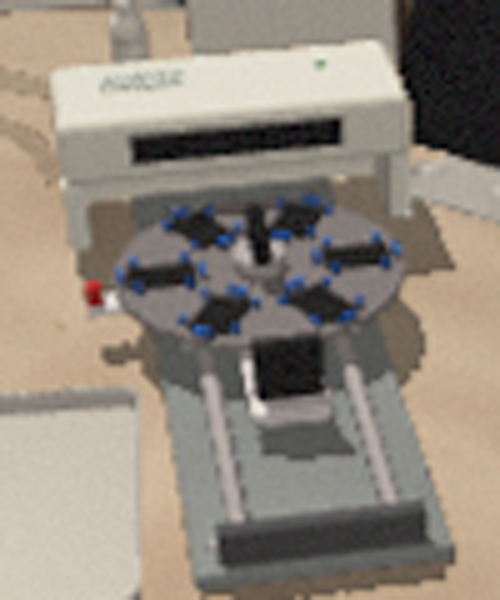

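View pics/c4.png

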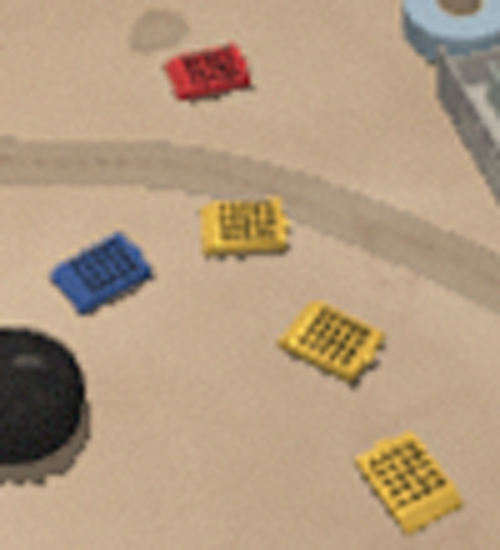

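```bash
cat > fit.py <<'E'
from h import *
from scipy.optimize import least_squares
for n,t,s in (("red",(351.8,222.1),(306.8,244.4)),("yel",(395.5,224.7),(314.2,275)),("blu",(400.6,253),(285.4,284.4))):
    print(n,unproj("top",[t],.006)[0].round(4),unproj("side",[s],.006)[0].round(4))
T=lambda a:np.array(a)/3.47+(90,140); S=lambda a:np.array(a)/5+(240,105)
L=np.array
def model(p):
    x,y,w,q,zh,zk=p
    M=R.from_euler('z',w).as_matrix(); o=L([x,y,0]); W=lambda a:L(a)@M.T+o
    yk=-.09+q; zt=zk+.010
    hood=[(.125,.231,zh),(.125,.126,zh),(-.125,.231,zh),(-.125,.126,zh)]
    base=[(.075,-.245,.012),(-.075,-.245,.012)]
    zd=zk-.028
    disc=[(0,yk,zt),(-.066,yk,zd),(.066,yk,zd)]
    return W,hood,base,disc
to=T([(57,30),(203,38),(15,388),(160,400),(776,160),(762,358),(362,229),(362,325),(381,140)])
so=S([(195,575),(452,545),(258,207),(160,275),(352,254)])
def res(p):
    W,h,b,d=model(p)
    return np.r_[(proj("top",W(h+b+d))-to).ravel(),(proj("side",W([b[1],b[0]]+d))-so).ravel()]
r=least_squares(res,[.5,.1,0,.1,.11,.075],loss='soft_l1')
print(r.x.round(4)); print(res(r.x).reshape(-1,2).round(1).tolist())
E
python3 fit.py
```

```text
red [ 0.4756 -0.2228  0.006 ] [ 0.4788 -0.2262  0.006 ]
yel [ 0.4663 -0.3326  0.006 ] [ 0.4703 -0.3351  0.006 ]
blu [ 0.3954 -0.3423  0.006 ] [ 0.3981 -0.3452  0.006 ]
[ 0.5175  0.1245 -0.0764  0.1202  0.124   0.0783]
[[-0.0, -3.0], [2.7, -3.1], [-0.8, 2.5], [3.6, 1.6], [-1.2, -1.7], [-0.6, 0.5], [-1.8, -0.8], [0.9, 0.1], [0.3, -0.2], [-0.7, 0.3], [0.1, -0.4], [-1.1, 1.1], [-0.5, -0.3], [0.2, -0.3]]
```

```bash
cat >> fit.py <<'E'
def dproj(n,P,k):
    c,f,_=cam(n); u=proj(n,P)-(c["cx"],c["cy"]); r2=(u**2).sum(1,keepdims=True)/f**2
    return u*(1+k*r2)+(c["cx"],c["cy"])
cas_t=L([(351.8,222.1),(395.5,224.7),(400.6,253)]);cas_s=L([(306.8,244.4),(314.2,275),(285.4,284.4)])
def res2(p):
    W,h,b,d=model(p[:6]); kt,ks=p[6:8]; C=np.c_[p[8:14].reshape(3,2),[.006]*3]
    return np.r_[(dproj("top",W(h+b+d),kt)-to).ravel(),(dproj("side",W([b[1],b[0]]+d),ks)-so).ravel(),(dproj("top",C,kt)-cas_t).ravel(),(dproj("side",C,ks)-cas_s).ravel()]
r=least_squares(res2,np.r_[r.x,0,0,.477,-.223,.468,-.333,.396,-.343],loss='soft_l1')
print(r.x.round(4)); print(res2(r.x).reshape(-1,2).round(1).tolist())
E
python3 fit.py
```

```text
red [ 0.4756 -0.2228  0.006 ] [ 0.4788 -0.2262  0.006 ]
yel [ 0.4663 -0.3326  0.006 ] [ 0.4703 -0.3351  0.006 ]
blu [ 0.3954 -0.3423  0.006 ] [ 0.3981 -0.3452  0.006 ]
[ 0.5175  0.1245 -0.0764  0.1202  0.124   0.0783]
[[-0.0, -3.0], [2.7, -3.1], [-0.8, 2.5], [3.6, 1.6], [-1.2, -1.7], [-0.6, 0.5], [-1.8, -0.8], [0.9, 0.1], [0.3, -0.2], [-0.7, 0.3], [0.1, -0.4], [-1.1, 1.1], [-0.5, -0.3], [0.2, -0.3]]
[ 0.5169  0.1241 -0.0757  0.1245  0.1588  0.0768 -0.1143 -0.0727  0.4771
 -0.224   0.4682 -0.3343  0.3962 -0.3444]
[[-0.1, -4.5], [0.3, -5.3], [0.0, 0.8], [1.6, 0.6], [-1.1, -1.6], [-0.4, 0.6], [-1.6, -0.7], [1.2, -0.2], [0.3, 0.2], [-0.8, 0.4], [-0.0, -0.4], [-1.3, 1.1], [-0.7, -0.4], [-0.2, -0.3], [0.4, -0.6], [0.4, -0.9], [0.4, -0.7], [-0.8, -0.5], [-0.9, -0.3], [-0.7, -0.4]]
```

```bash
cat > tri.py <<'E'
from h import *
from scipy.optimize import least_squares
def tri(t,s):
    f=lambda P:np.r_[(proj("top",P)-t).ravel(),(proj("side",P)-s).ravel()]
    r=least_squares(f,[.5,0,.05]); return r.x.round(4),r.fun.round(1)
E
python3 - <<'E'
from tri import *
T=lambda a:np.array(a)/3.47+(90,140); S=lambda a:np.array(a)/5+(240,105)
print("fin top",tri(T((566,241)),S((288,338))))
print("knob top",tri(T((362,229)),S((258,207))))
print("pocket near",tri(T((362,325)),S((160,275))))
print("pocket far",tri(T((381,140)),S((352,254))))
print("pocket nearR",tri(T((449,284)),S((220,314))))
print("pocket farR",tri(T((456,191)),S((320,300))))
print("pocket nearL",tri(T((288,273)),S((200,227))))
print("pocket farL",tri(T((303,181)),S((300,219))))
E
sed -e 's/x,y,w,q,zh,zk=p/x,y,w,q=p[:4];zh,zk=.110,.074/' fit.py | sed '/^def dproj/,$d' > fit2.py; python3 fit2.py|tail -2
```

```text
fin top (array([0.5087, 0.0131, 0.0778]), array([ 0.1, -0.7, -0.8,  0.1]))
knob top (array([0.5188, 0.1475, 0.0957]), array([ 0.1, -0.8, -1.1,  0.1]))
pocket near (array([0.455, 0.163, 0.047]), array([ 0. , -0.2, -0.3,  0. ]))
pocket far (array([0.5853, 0.1507, 0.0487]), array([-0.,  0.,  0., -0.]))
pocket nearR (array([0.4828, 0.1016, 0.0475]), array([ 0.1, -0.5, -0.6,  0.1]))
pocket farR (array([0.5483, 0.0965, 0.0498]), array([ 0.1, -0.4, -0.5,  0.1]))
pocket nearL (array([0.4924, 0.2148, 0.0501]), array([ 0. , -0.1, -0.2,  0. ]))
pocket farL (array([0.5586, 0.2051, 0.0507]), array([ 0.1, -0.6, -0.9,  0.1]))
[ 0.5182  0.1303 -0.0759  0.1166  0.11    0.075 ]
[[0.7, -1.7], [2.7, -1.9], [0.2, 2.2], [3.9, 1.2], [-3.5, -2.0], [-2.9, 0.2], [-2.2, -0.8], [0.6, 0.0], [-0.1, -0.1], [-0.8, -1.0], [-0.3, -1.7], [-1.0, 1.9], [-0.4, 0.5], [0.1, 0.5]]
```

```bash
python3 - <<'E'
from h import *
w=-.08
robot.movep([.5087,.0131,.20],[np.pi,0,w])
robot.grip(.038,40)
print(robot.servo_line([.5087,.0131,.050],rate=.08,until_force=8),robot.get_tool_pos())
robot.grip(0.0,40); robot.wait(.2)
print("gap",robot.get_finger_gap(),robot.get_tool_pos(),robot.get_wrist_force(),robot.get_grip_force())
p0=robot.get_tool_pos()
d=np.array([np.sin(w),-np.cos(w),0])
print(robot.servo_line(p0+d*.03,rate=.06,until_force=25),robot.get_tool_pos(),robot.get_wrist_force(),robot.get_time())
E
```

```text
False [0.50897848 0.01310474 0.05036071]
gap 0.011497858410724591 [0.5090701  0.01394421 0.05048927] [-1.07979974  2.54974879  6.12969197] 40.66230297088623
False [ 0.50648788 -0.01747975  0.0505164 ] [-1.91943543 -3.25688654  4.17258001] 6.4333
```

```bash
python3 - <<'E'
from h import *
w=-.08
p0=robot.get_tool_pos(); d=np.array([np.sin(w),-np.cos(w),0])
for i in range(18):
    s=robot.servo_line(p0+d*(.01*(i+1)),rate=.05,until_force=18)
    p=robot.get_tool_pos(); print(s,p.round(4),robot.get_wrist_force().round(1),end=";")
    if s: break
robot.wait(.3); print(robot.get_tool_pos(),robot.get_wrist_force(),robot.get_finger_gap())
crop("top",150,140,330,265,4.4,"d1.png")
E
```

```text
False [ 0.5057 -0.0279  0.0505] [-1.8 -0.6  3.6];False [ 0.5048 -0.038   0.0505] [-0.9 -0.9  3.8];False [ 0.504  -0.048   0.0505] [-0.8 -1.2  3.7];False [ 0.5032 -0.058   0.0505] [-1.5 -0.7  3.9];False [ 0.5024 -0.0679  0.0505] [-1.8 -0.3  3.8];False [ 0.5016 -0.0779  0.0505] [-0.3 -0.3  3.1];False [ 0.5008 -0.0879  0.0505] [-1.3 -0.3  3.8];True [ 0.5005 -0.0909  0.0506] [-0.6  1.8  4.6];[ 0.50055358 -0.09086201  0.05053929] [-0.30048335  1.3996474   5.68163943] 0.011320735468354522
```

View pics/d1.png

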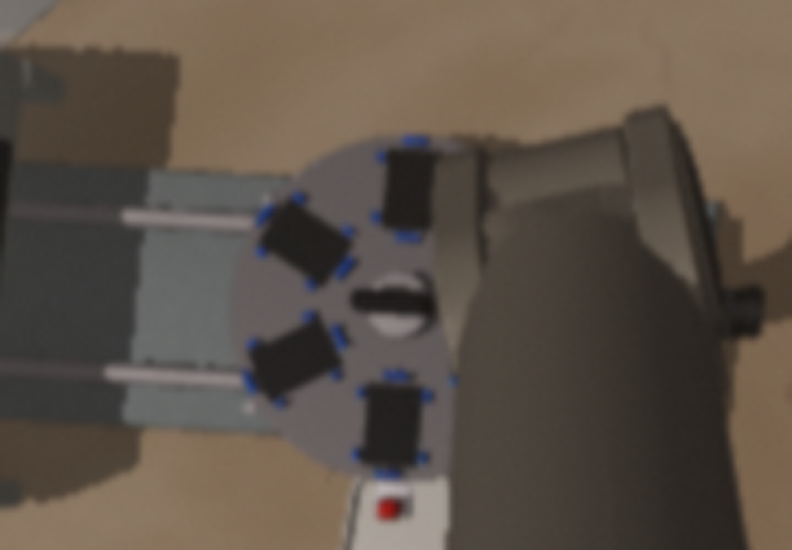

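d1 shows the carriage out, with the knob at (393,303), near pocket (393,425) and red pointer (388,508), partly hidden by the arm. I'll confirm the stop with a small extra push, then release and take clean pictures.

```bash
python3 - <<'E'
from h import *
w=-.08
p0=robot.get_tool_pos(); d=np.array([np.sin(w),-np.cos(w),0])
print(robot.servo_line(p0+d*.004,rate=.03,until_force=28),robot.get_tool_pos(),robot.get_wrist_force()); 
robot.servo_line(p0,rate=.03); robot.wait(.2); print(robot.get_tool_pos(),robot.get_wrist_force())
robot.grip(.036); p=robot.get_tool_pos(); print(p)
robot.servo_line([p[0],p[1],.18],rate=.15)
robot.movep([.40,-.25,.20],[np.pi,0,w])
im=eyes.get_image("top"); crop("top",150,140,330,265,4.4,"d2.png",im); cv2.imwrite("pics/raw_top.png",im[:,:,::-1])
im=eyes.get_image("side");cv2.imwrite("pics/d3.png",im[:,:,::-1]); crop("side",190,120,390,270,4,"d3.png",im)
E
```

```text
False [ 0.50056848 -0.09103266  0.05054587] [-0.53308065 12.0726886   4.14480938]
[ 0.50056807 -0.09070774  0.0505426 ] [-1.69431129  4.14176184  4.57387612]
[ 0.50039013 -0.09142598  0.05034064]
```

View pics/d2.png

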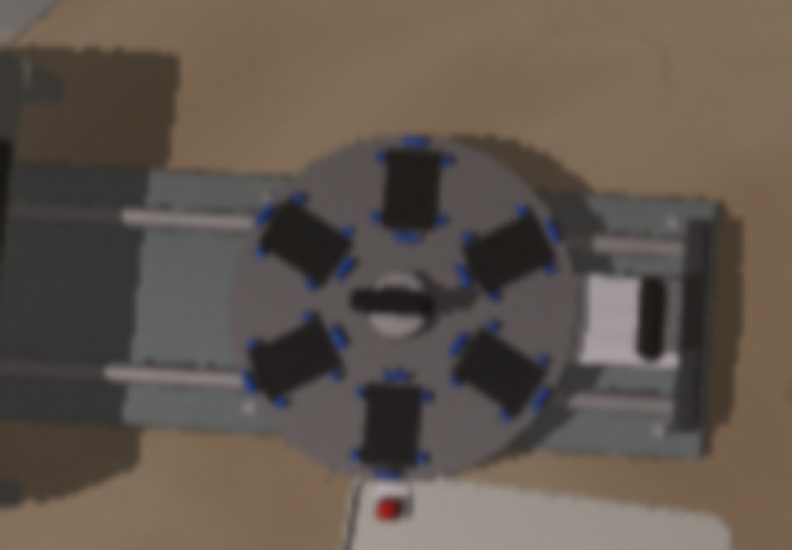

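View pics/d3.png

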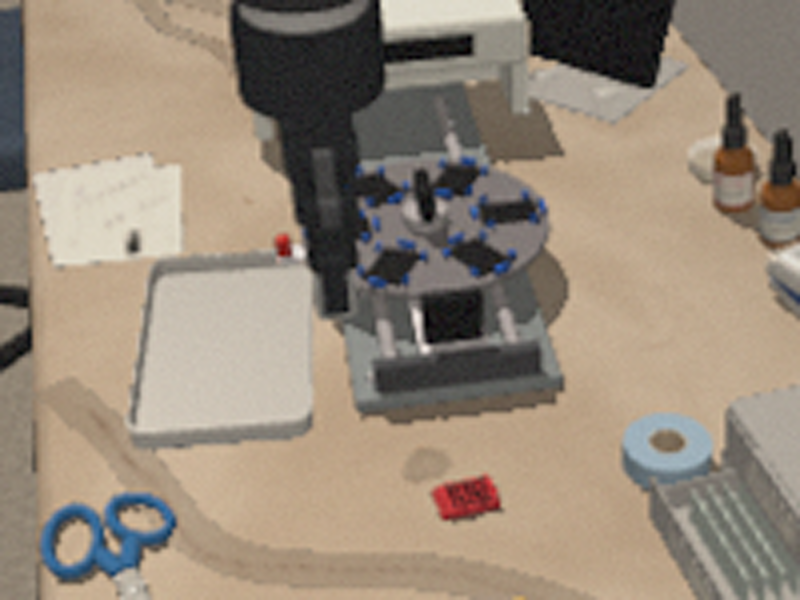

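```bash
python3 - <<'E'
from h import *
T=lambda a:np.array(a)/4.4+(150,140)
print("fin",unproj("top",T([(651,318)]),.078))
P=unproj("top",T([(413,190),(392,425),(510,252),(295,360),(305,242),(500,371)]),.048)
print(P.round(4),P.mean(0))
for i in(0,2,4): d=P[i]-P[i+1]; print(np.hypot(*d[:2])/2, np.degrees(np.arctan2(d[1],d[0])))
print("knob top",unproj("top",T([(393,301)]),.088),unproj("top",T([(393,301)]),.084))
E
```

```text
fin [[ 0.4976997  -0.09308165  0.078     ]]
[[ 0.5755  0.0417  0.048 ]
 [ 0.4447  0.0533  0.048 ]
 [ 0.5391 -0.0125  0.048 ]
 [ 0.4819  0.1074  0.048 ]
 [ 0.5477  0.1023  0.048 ]
 [ 0.473  -0.0065  0.048 ]] [0.51031417 0.0476193  0.048     ]
0.06567059568266813 -5.070010371828607
0.06641587686775947 -64.46979013989413
0.06599921522987973 55.52157859560498
knob top [[0.50940565 0.0438928  0.088     ]] [[0.50980078 0.04479292 0.084     ]]
```

d2 shows the fin at (651,318) against the end bar and pockets centred round (402,307). d3 agrees, with the carriage at the outer stop. Next I'll pinch the knob without turning it, to measure the axis by touch.

```bash
python3 - <<'E'
from h import *
w=-.0815
for y in (w+np.pi/2,w-np.pi/2,w+np.pi/2-np.pi/3,w+np.pi/2-2*np.pi/3):
    q=planner.inverse_kinematics([.511,.049,.1],[np.pi,0,y]); print(round(y,2),None if q is None else np.round(q,2))
robot.movep([.511,.0487,.16],[np.pi,0,w+np.pi/2])
robot.grip(.040,20)
print(robot.servo_line([.511,.0487,.060],rate=.08,until_force=6),robot.get_tool_pos())
robot.grip(0,20); robot.wait(.3)
print(robot.get_finger_gap(),robot.get_tool_pos(),robot.get_wrist_force(),robot.get_ft_torque(),robot.get_joint_positions().round(2))
robot.grip(.040); 
robot.servo_line([.511,.0487,.16],rate=.15)
E
```

```text
1.49 [ 0.33  0.48 -0.68  2.02  0.42  0.79 -0.68]
-1.65 [-0.87  0.53  0.85  2.09 -0.58  0.77 -2.88]
0.44 [ 0.25  0.45 -0.57  2.02  0.35  0.76 -1.66]
-0.61 [ 0.14  0.42 -0.44  2.03  0.26  0.74 -2.64]
False [0.51142284 0.04881785 0.06050061]
0.011221558863280339 [0.51239243 0.04860668 0.06058188] [ 5.27203675 -0.95297119  0.78647097] [-0.25331785 -0.94545937 -0.0128692 ] [ 0.3   0.54 -0.65  2.04  0.49  0.72 -0.74]
```

```bash
cat >> h.py <<'E'
W=-.0815; AX=np.array([.5124,.0487]); LP=AX-.066*np.array([np.cos(W),np.sin(W)])
RNG=dict(yellow=[((18,130,60),(32,255,255))],blue=[((105,110,25),(125,255,255))],red=[((170,140,40),(180,255,255)),((0,150,40),(6,255,255))])
EXP=dict(blue=(.397,-.343),yellow=(.4683,-.332),red=(.478,-.223))
def locate(col,n="top",near=None,rad=.07):
    im=eyes.get_image(n); hsv=cv2.cvtColor(im,cv2.COLOR_RGB2HSV); out=[]
    m=sum(cv2.inRange(hsv,*a) for a in RNG[col]); m=cv2.morphologyEx(m,cv2.MORPH_CLOSE,np.ones((5,5)))
    for c in cv2.findContours(m,0,2)[0]:
        if cv2.contourArea(c)<60: continue
        b=unproj(n,c[:,0],.006)[:,:2]
        (x,y),(a,h),t=cv2.minAreaRect((b*1e4).astype(np.float32)); t=t if a>h else t+90
        p=np.array([x,y])/1e4+((.002,0) if n=="top" else 0); 
        if np.hypot(*(p-(EXP[col] if near is None else near)))<rad: out.append((p.round(4),round((t+90)%180-90,1),round(max(a,h)/1e4,4),round(min(a,h)/1e4,4)))
    return out
def pick(p,deg):
    yaw=np.radians(deg); o=[np.pi,0,yaw]
    robot.movep([*p,.12],o); robot.grip(.042,30)
    c=robot.servo_line([*p,.02],rate=.12); hit=robot.servo_line([*p,-.004],rate=.02,until_force=4)
    z=robot.get_tool_pos()[2]; print("touch",hit,z)
    robot.servo_line([*p,z+.0025],rate=.03); robot.grip(.0,30); robot.wait(.2)
    q=robot.get_tool_pos(); print("gap",robot.get_finger_gap(),q,"w",robot.get_wrist_force().round(1))
    robot.servo_line([q[0],q[1],.12],rate=.12); print("lifted gap",robot.get_finger_gap(),robot.get_time())
def place(h=.002,floor=.047):
    robot.movep([*LP,.13],[np.pi,0,W]); print("above gap",robot.get_finger_gap())
    robot.servo_line([*LP,floor+h+.012],rate=.08); robot.wait(.2)
    hit=robot.servo_line([*LP,floor+h-.002],rate=.02,until_force=4); print("place",hit,robot.get_tool_pos(),robot.get_finger_gap())
    robot.wait(.1); robot.grip(.040); 
    p=robot.get_tool_pos(); robot.servo_line([*p[:2],.15],rate=.12); print("t",robot.get_time())
E
python3 - <<'E'
from h import *
for c in EXP: print(c,locate(c),locate(c,"side"))
E
```

```text
blue [(array([ 0.4011, -0.3668]), 24.1, 0.0352, 0.0236)] [(array([ 0.401 , -0.3704]), 21.4, 0.0404, 0.028)]
yellow [(array([ 0.4692, -0.3312]), -10.9, 0.0428, 0.0301)] [(array([ 0.4674, -0.334 ]), -15.5, 0.0386, 0.032)]
red [(array([ 0.4791, -0.2221]), -1.4, 0.0379, 0.0278)] [(array([ 0.4774, -0.2248]), 4.0, 0.039, 0.0294)]
```

```bash
python3 - <<'E'
from h import *
crop("top",370,200,450,300,5,"e0.png")
pick([.401,-.3685],22.5)
im=eyes.get_image("side"); crop("side",200,150,380,350,3,"e1.png",im)
E
```

```text
touch True -0.0016671462730224323
gap 0.027269708796401632 [ 0.40094238 -0.36848534  0.00092372] w [-1.1  1.8  4.2]
lifted gap 0.02777395620903558 23.1917
```

View pics/e1.png

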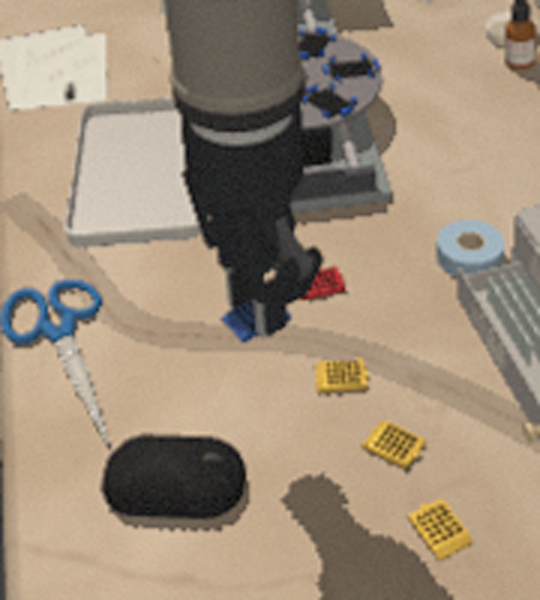

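e1 shows blue held between the fingers at (257,315), and roughly centred. Now to place it.

```bash
python3 - <<'E'
from h import *
place(h=.001)
robot.movep([.40,-.15,.22],[np.pi,0,W])
crop("top",190,150,310,240,6,"e2.png")
print(locate("blue",near=LP))
E
```

```text
above gap 0.027156114104102288
place True [0.44639197 0.05409775 0.04678268] 0.027476139352218574
t 28.075
[(array([0.4497, 0.0655]), -4.1, 0.0559, 0.0381)]
```

View pics/e2.png

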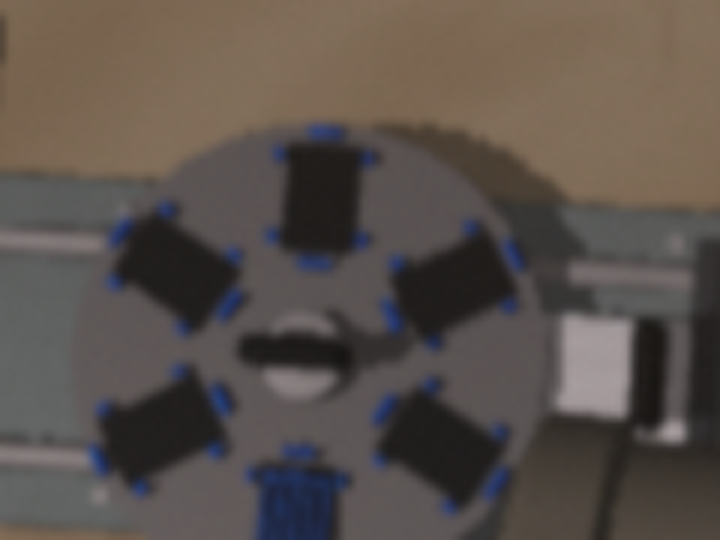

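e2 shows blue between its guides in the bottom pocket at (300,510) and the knob at (300,350). Turning one click.

```bash
cat >> h.py <<'E'
def turn(k,ez=.060):
    """pinch the knob (turned k clicks so far) and turn one click clockwise"""
    y0=W+np.pi/2-(k%3)*np.pi/3
    if y0<W-.4: y0+=np.pi      # keep joint 7 in range
    robot.movep([*AX,.16],[np.pi,0,y0]); robot.grip(.040,25)
    print("hit",robot.servo_line([*AX,ez],rate=.08,until_force=8))
    robot.grip(0,25); robot.wait(.1); print("gap",robot.get_finger_gap(),robot.get_tool_pos().round(4))
    c=robot.get_tool_pos()
    for i in range(1,9):
        robot.movep([AX[0],AX[1],ez],[np.pi,0,y0-i*np.pi/24])
    robot.wait(.2); print("end",robot.get_tool_pos().round(4),robot.get_eef_rot().round(3),robot.get_wrist_force().round(1),robot.get_ft_torque().round(2))
    robot.grip(.040); robot.wait(.2); robot.servo_line([*AX,.16],rate=.15); print("t",robot.get_time())
E
python3 - <<'E'
from h import *
turn(0)
robot.movep([.40,-.15,.25],[np.pi,0,W])
crop("top",190,150,310,240,6,"e3.png")
for n in("yellow","red"): print(n,locate(n),locate(n,"side"))
E
```

```text
hit False
gap 0.011475112222939033 [0.5125 0.0487 0.0604]
end [0.5123 0.0488 0.0604] [3.141 0.    0.447] [-3.3 -0.7  8.6] [-0.08  0.57 -0.03]
t 35.6667
yellow [(array([ 0.4692, -0.3309]), -10.7, 0.0427, 0.0297)] [(array([ 0.4678, -0.3348]), -9.9, 0.0393, 0.0301)]
red [(array([ 0.4792, -0.2221]), -1.7, 0.0379, 0.0277)] [(array([ 0.4775, -0.2253]), 4.6, 0.0392, 0.0301)]
```

View pics/e3.png

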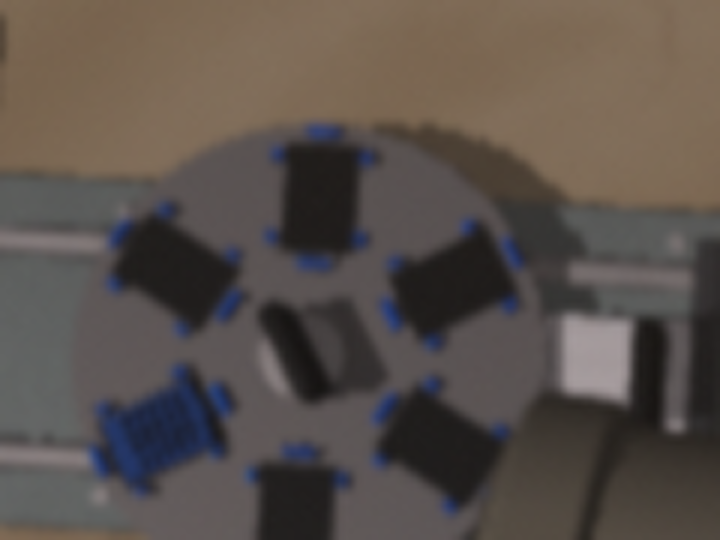

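e3 shows blue seated one click clockwise at (160,435), with the carriage unchanged. Yellow next, starting from the leftmost one.

```bash
python3 - <<'E'
from h import *
pick([.4687,-.3325],-10)
p=robot.get_finger_gap()
if p>.025:
    place(h=.001)
    robot.movep([.40,-.15,.25],[np.pi,0,W])
    crop("top",190,150,310,250,5,"e4.png"); print(locate("yellow",near=LP))
    for n in("yellow","red"): print(n,locate(n))
E
```

```text
touch True -0.0016577969161483096
gap 0.027416613101763992 [ 0.46863951 -0.33249664  0.00087598] w [-1.3 -0.1  2.8]
lifted gap 0.027243532969754385 41.875
above gap 0.0271164987624102
place True [0.44642522 0.05407655 0.04675705] 0.02723399380307065
t 46.5833
[(array([0.4485, 0.0643]), -5.0, 0.0436, 0.0313)]
yellow []
red [(array([ 0.4792, -0.2221]), -1.7, 0.0379, 0.0277)]
```

View pics/e4.png

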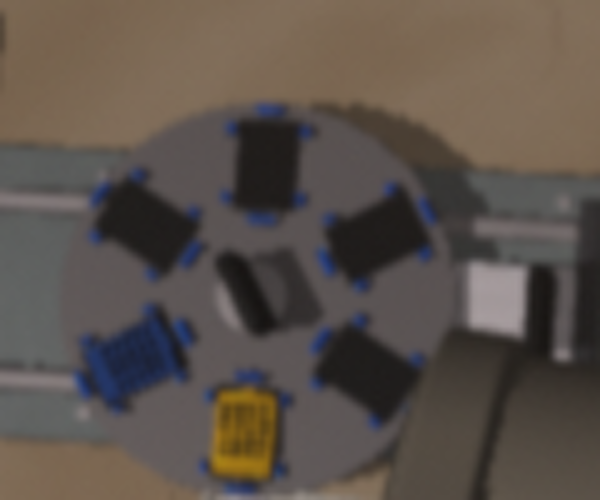

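e4 shows yellow seated in the pointer pocket at (243,433). Turn, then red, since white is absent.

```bash
python3 - <<'E'
from h import *
turn(1)
robot.movep([.40,-.15,.25],[np.pi,0,W])
print(locate("yellow",near=AX,rad=.1)); r=locate("red"); print(r,locate("red","side"))
p,d=r[0][:2]
pick(p-[.0006,.0015],1)
if robot.get_finger_gap()>.025:
    place(h=.001)
    robot.movep([.40,-.15,.25],[np.pi,0,W])
    crop("top",190,150,310,250,5,"e5.png"); print(locate("red",near=LP),locate("red"))
E
```

```text
hit False
gap 0.011779038895292637 [0.5125 0.0487 0.0604]
end [0.5125 0.0487 0.0604] [ 3.141 -0.    -0.602] [-1.9 -0.4  7.8] [-0.11  0.44 -0.  ]
t 54.35
[(array([0.4884, 0.1215]), -64.6, 0.045, 0.0311)]
[(array([ 0.4792, -0.2221]), -1.7, 0.0379, 0.0277)] [(array([ 0.4774, -0.2248]), 4.0, 0.039, 0.0294)]
touch True -0.0016724158813181192
gap 0.02726661143631304 [ 0.47853877 -0.2235916   0.00089199] w [-0.5  1.3  4.2]
lifted gap 0.027741292966402972 60.25
above gap 0.027214407583059066
place True [0.44639183 0.05408801 0.04676604] 0.02728624182134033
t 64.6
[(array([0.4483, 0.0652]), -1.4, 0.0428, 0.0304)] []
```

View pics/e5.png

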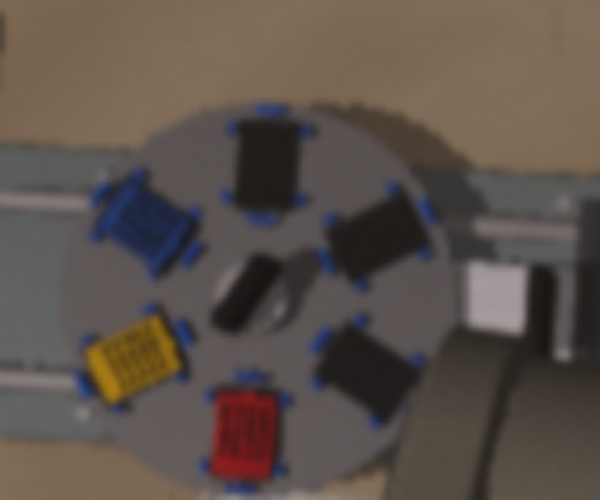

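e5 shows red in the pointer pocket at (243,435), with yellow and blue in order. Last turn, then slide home.

```bash
python3 - <<'E'
from h import *
turn(2)
robot.movep([.40,-.15,.25],[np.pi,0,W])
print(locate("yellow",near=AX,rad=.1),locate("red",near=AX,rad=.1))
robot.movep([.5004,-.091,.18],[np.pi,0,W]); robot.grip(.036,40)
print(robot.servo_line([.5004,-.091,.0505],rate=.08,until_force=8))
robot.grip(0,40); robot.wait(.2); p0=robot.get_tool_pos(); print(robot.get_finger_gap(),p0)
d=np.array([-np.sin(W),np.cos(W),0])
print(robot.servo_line(p0+d*.17,rate=.05,until_force=25),robot.get_tool_pos())
s=robot.servo_line(p0+d*.186,rate=.02,until_force=18)
robot.wait(.3); p=robot.get_tool_pos(); print(s,p,(p-p0)@d,robot.get_wrist_force().round(1),robot.get_finger_gap())
E
```

```text
hit False
gap 0.011416497354644204 [0.5126 0.0486 0.0604]
end [0.5125 0.0487 0.0604] [3.141 0.    1.493] [-1.8 -0.6  7.8] [-0.09  0.43  0.02]
t 73.05
[(array([0.5566, 0.116 ]), 56.4, 0.0442, 0.031)] [(array([0.4876, 0.1217]), -66.7, 0.044, 0.0288)]
False
0.011349050434624312 [ 0.50062204 -0.09094741  0.05089029]
False [0.51435577 0.07841068 0.05091006]
False [0.51513788 0.0885104  0.05091068] 0.18004386920081394 [ -3.  -17.2  12.1] 0.011364659979931505
```

Travel is 0.180 m with 17 N against the inner stop. Release and check.

```bash
python3 - <<'E'
from h import *
d=np.array([-np.sin(W),np.cos(W),0]); p=robot.get_tool_pos()
robot.servo_line(p+d*.0005,rate=.02); robot.wait(.2)
robot.grip(.036); robot.wait(.2); p=robot.get_tool_pos()
robot.servo_line([*p[:2],.2],rate=.12)
robot.movep([.42,-.25,.25],[np.pi,0,W]); robot.wait(.3)
crop("top",90,130,330,270,3.3,"f1.png"); print(robot.get_time())
E
```

```text
86.2917
```

View pics/f1.png

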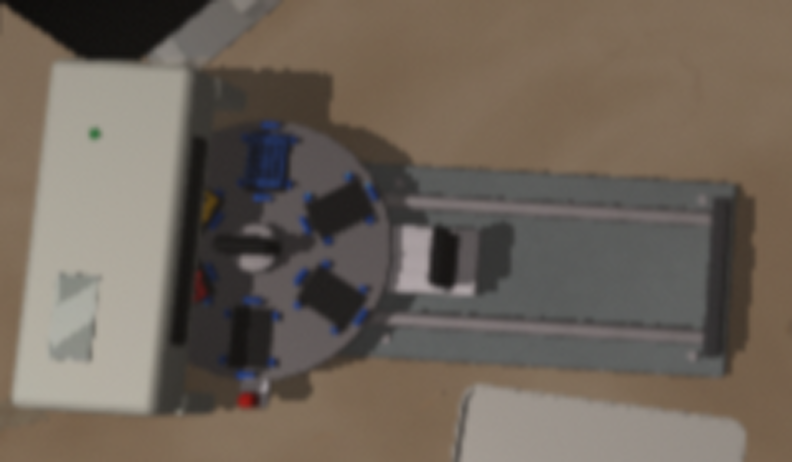

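f1 shows the carriage home. Blue is at (268,160), and yellow (210,205) and red (203,285) are partly under the hood in their pockets, with the robot clear of everything.

```bash
python3 -c "
from workcell import robot
print(robot.job_done())"
```

```text
the job is handed in; nothing more can be done
None
```

I loaded blue, yellow and red in order (white was not on the worktop), turned the carousel one click after each, slid the carriage home to its inner stop (0.180 m of travel) and handed the job in at about 86 s; no verdict came back.

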